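Hold the drive collar on the shaft flat for tightening

ROBOT

A 7-joint arm with a two-finger parallel gripper is mounted at the origin on the work surface. World frame = base frame: x ahead of the robot, y to its left, z up, the work surface at z = 0. Lengths are in m, angles in rad, forces in N, time in s.
With the tool pointing down it reaches from about 0.35 to 0.9 m from the base axis. Payload 8.1 kg.
Tool frame: the origin (TCP) lies at the very end of the fingers, on their centre line; the grasp point (between the pads) lies 19 mm behind it; z points along the fingers, y is the line along which they close (so a half turn about z gives the same grasp; the last joint's range is limited). The gripper opens to 92 mm and grips with 3 to 60 N. Pads are 19 mm wide; open, the fingers measure 130 mm over their backs; the gripper's body (75 mm by 190 mm) begins 47 mm behind the grasp point.
Start: joints at [1.119, 0.434, 0.025, 1.573, -0.012, 1.134, -0.075], TCP at [0.214, -0.587, 0.195] pointing down, gripper open.
Joint ranges: [-2.62, 2.62], [-0.44, 2.09], [-1.27, 1.32], [0.08, 2.57], [-1.32, 4.46], [0.12, 2], [-2.74, 2.74]. Speed limits (rad/s): [2.22, 2.22, 3.01, 3.01, 3.14, 3.14, 3.14].

INTERFACE

Orientations are given as a rotation vector (axis times angle).
In Python, from cell import arm gives the robot as it stands.
- The arm moves only by the tool jog_arm, never from a script. Its argument "rows" is a list of rows, each a list of 3 entries, a list of its own where there are three numbers: the shift along the world's x, y, z in cm, then the turn, a rotation vector about the world's x, y, z in degrees, then the opening, from 0 (shut) to 1 (fully open). A call has 1 to 8 rows; each row is the pose to reach, as a shift and turn from the pose commanded when the call began; what a row does not reach only later rows make up. A row lasts 1/8 s, in which the tool goes at most 62.5 mm and 10.7 degrees, less where a joint would pass 70% of its speed; a pose out of reach is approached as far as the arm can. A call with a gripper value outside its range is refused whole. The fingers move at their own pace and stop on an object; "newtons" is the grip in N (left out, the last holds). Time passes only in rows, so rows that repeat a pose let the fingers close. It gives the time, the measured TCP pose, the force, the opening and the grip force at its end, in the units of the state.
- arm.observe(): the state, without advancing time (a new reading comes with each control period).
- arm.get_image(name): name is "side" or "top" or "wrist"; returns a dict with "img" (400x640x3 uint8, red, green, blue), "depth" (400x640 float32, m along the optical axis (not along the pixel's ray), 0 where there is no reading), "fx", "fy", "cx", "cy" (pixels), "rvec" (rotation vector, rad) and "tvec" (3), from world to camera coordinates, as OpenCV has them; the wrist camera has in their place "mount" (4x4, takes a point from camera to tool coordinates, whose origin is the TCP and whose axes are the flange's). Camera axes: x right, y down, z forward; pixel columns grow to the right and rows downward; lengths in m; the calibration is good to about 2 mm. A picture is of the moment at which its call begins: read the wrist's pose just before it.
- arm.sign_off(): hands the job in; it is judged then, once.
The state is a dict: "clock": time; "joints": joint angles; "dq": joint speeds; "joint_efforts": joint torques, N m; "position": TCP position; "ee_rot": TCP orientation; "force": force on the tool from outside, world axes, zero at the start; "ft_torque": the same for the moment, N m; "width": opening from 0.0 (shut) to 1.0 (fully open); "gripper_force": force on a finger pad.
Only numpy, scipy, OpenCV 4.12 (cv2) and the standard library are available. Lean on these libraries where they do the work, as an engineer would, in place of code of your own. Each camera call takes 0.05 s, during which the arm holds its last target. There are 200 camera calls.

TASK

Make the bench drive safe by pressing its red stop plunger fully down to its stop, then pinch the upright shaft with the fingers and turn it until its flat faces along the yellow stripe on the deck. Then take the blue collar by its sides, lift it up the shaft until its top is flush with the shaft's end, with its brass set-screw over the flat and pointing along the yellow stripe too, and finish while holding it there so that a colleague can do up the screw. Do not disturb the spare collar, glassware and other things standing around.

Things in the scene. Friction and masses are not known exactly. Their poses are not given: they have to be found in the camera images.
- drive: Fixed bench drive: cream box with steel deck 90 mm above the bench, spanning x -94..134, y -134..174 mm. Origin on the bench under the shaft axis, z up. A yellow stripe (10 mm wide, 25 to 85 mm off the axis) runs on the deck from the shaft along the drive's -x. A dark boss, 30 mm across, 20 mm tall, surrounds the shaft's foot. The plunger stands 130 mm from the axis, on the +y side.
- plunger_top (a point): Centre of the top face of the red mushroom head of the stop plunger (head 36 mm across, 10 mm thick) on a yellow housing; 42 mm above the deck when up. Press straight down from above.
- plunger (a joint): Travel of the stop plunger in m: 0 = up, grows as it is pressed, 0.010 = on its stop. A spring (about 2.5 N at the top, 8.5 N at the stop) returns it when let go.
- shaft: Upright steel shaft, 20 mm across, from the boss (z 110 mm) up to 162 mm, upper 28 mm free above the collar. One flat 4 mm deep, 16 mm wide, copper coloured, along its length, faces the body's -x; a red dash on the end face points to it. Origin on the axis, 110 mm above the bench. Drag 0.04 N m. Fingers shut with a pad on the flat read 15-16 mm, else up to 20, and tend to square it.
- shaft_end (a point): Centre of the top end face of the shaft, on its axis, 162 mm above the bench.
- shaft_turn (a joint): Angle of the shaft in rad, counter-clockwise seen from above: the direction in which the flat faces, measured from the yellow stripe. 0 or 6.283 = flat faces along the stripe; limits -7 and 7. Starts between 0.85 and 5.43.
- collar: Blue collar, 40 mm across, 24 mm tall, about 0.2 kg, captive on the shaft: slides up and turns. Starts on the boss, underside 110, top 134 mm above the bench; drops back if let go. Origin at the centre of its underside. A brass set-screw, 8 mm across, sticks 6 mm out at mid-height towards its own -x; a white dash on top marks that side. Grip the sides beside the screw.
- collar_mid (a point): Centre of the collar, on the shaft axis, 12 mm above its underside.
- collar_lift (a joint): Height of the collar above its rest on the boss in m: 0 = resting, 0.028 = its top flush with the shaft's end, 0.045 = upper stop. Only its weight pulls it down.
- collar_turn (a joint): Angle of the collar's set-screw from the yellow stripe in rad, counter-clockwise seen from above; 0 = screw points along the stripe. Turns easily, stops at -1.5 and 1.5. Starts between -0.6 and 0.6. The collar does not turn the shaft, nor the shaft the collar.
- spare_collar: Loose bystander: a second blue collar, 40 mm across, 24 mm tall, without a screw, lying on the deck 138 mm from the shaft at the drive's +x, -y corner. Origin at the centre of its underside. Leave it alone.
- beaker: Loose bystander: glass beaker, 86 mm across, 120 mm tall. Origin at the centre of its underside. Leave it alone.
- bottle: Loose bystander: amber glass bottle, 72 mm across, 150 mm tall. Origin at the centre of its underside. Leave it alone.
- jug: Loose bystander: white plastic measuring jug with a handle, 84 mm across, 100 mm tall. Origin at the centre of its underside. Leave it alone.
- dish: Loose bystander: shallow glass dish, 90 mm across, 16 mm tall. Origin at the centre of its underside. Leave it alone.
- driver: Loose bystander: screwdriver, 170 mm long, red handle, lying on the bench. Origin on its underside. Leave it alone.
- jar: Loose bystander: white jar with a blue cap, 60 mm across, 70 mm tall. Origin at the centre of its underside. Leave it alone.

How it is judged:
On the way, in this order (a step that is already met when the one before it is completed fails the run):
1. the red stop plunger is pressed fully down to its stop (value of joint plunger above 0.0085 m), for 0.1 s.
2. the fingers pinch the shaft, turned so that its flat faces along the yellow stripe (within 0.22 rad), the collar still down ((value of joint shaft_turn between -0.22 and 0.22 rad or value of joint shaft_turn between 6.0632 and 6.5032 rad) and contact force between the fingers and shaft above 1 N and value of joint collar_lift below 0.006 m), for 0.1 s.
At the end, for the whole second after the job is handed in: The fingers hold the collar (at least 1 N of contact) at rest with its top flush with the shaft's end (lifted 24 to 32 mm; 28 is flush), its set-screw within 0.22 rad (12 degrees) of the yellow stripe, and the shaft's flat within 0.22 rad of the stripe, so that the screw sits over the flat (value of joint collar_lift between 0.024 and 0.032 m and value of joint collar_turn between -0.22 and 0.22 rad and (value of joint shaft_turn between -0.22 and 0.22 rad or value of joint shaft_turn between 6.0632 and 6.5032 rad) and contact force between the fingers and collar above 1 N and velocity of joint collar_lift between -0.01 and 0.01 m/s and velocity of joint collar_turn between -0.1 and 0.1 rad/s and velocity of joint shaft_turn between -0.1 and 0.1 rad/s); the arm keeps its last pose, push and grip.
It fails at once if a bystander is moved more than 30 mm (distance of any of spare_collar, beaker, bottle, jug, dish, driver, jar from where it was at the start of the episode above 0.03 m).
It also fails if it takes over 64 s, if anything falls off the work surface, if the arm or the gripper's body presses on something with over 40 N, if the wrist force passes 120 N, or if a joint passes its speed limit or range.

## Working session

There is one attempt and no reset: what is moved stays moved. The work goes in short steps, Python scripts to look and compute and a tool call to move; the robot and the scene stay as the last step left them, time stands still between calls to the robot, and variables do not carry over. Pictures are saved under pics/ and viewed, at most 10 in all, crops included, and the job is handed in when it is done.

Besides the shell and the picture viewer there is one more tool, called after "Request:" as name([rows], argument=value, ...), one row to a line, values as JSON. jog_arm: Moves the arm, as the interface text tells. Its arguments: {"type":"object","properties":{"rows":{"type":"array","items":{"type":"array"}},"newtons":{"type":"number"}},"required":["rows"]}

```bash
ls; mkdir -p pics
cat > h.py <<'E'
import numpy as np, cv2, pickle
from scipy.spatial.transform import Rotation as R
from cell import arm
np.set_printoptions(precision=4, suppress=True)
def grab(name):
    s=arm.observe(); im=arm.get_image(name)
    K=np.array([[im['fx'],0,im['cx']],[0,im['fy'],im['cy']],[0,0,1]])
    if 'rvec' in im and im['rvec'] is not None:
        Rm=R.from_rotvec(np.ravel(im['rvec'])).as_matrix(); t=np.ravel(im['tvec'])
        Rc=Rm.T; tc=-Rm.T@t
    else:
        M=np.array(im['mount']); T=np.eye(4); T[:3,:3]=R.from_rotvec(s['ee_rot']).as_matrix(); T[:3,3]=s['position']
        T=T@M; Rc=T[:3,:3]; tc=T[:3,3]
    d=dict(img=im['img'],depth=im['depth'],K=K,Rc=Rc,tc=tc)
    return d
def save(d,fn): cv2.imwrite(fn,cv2.cvtColor(d['img'],cv2.COLOR_RGB2BGR))
def cloud(d):
    v,u=np.mgrid[:400,:640]; z=d['depth']; K=d['K']
    p=np.stack([(u-K[0,2])/K[0,0]*z,(v-K[1,2])/K[1,1]*z,z],-1)
    return p@d['Rc'].T+d['tc']
def onplane(d,u,v,z):
    r=d['Rc']@np.linalg.inv(d['K'])@np.array([u,v,1.]); return d['tc']+r*(z-d['tc'][2])/r[2]
def proj(d,p):
    c=d['Rc'].T@(np.array(p)-d['tc']); q=d['K']@c; return q[:2]/q[2]
E
python3 - <<'E'
from h import *
s=arm.observe(); print(s)
for n in ['top','side']:
    d=grab(n); save(d,f'pics/{n}0.png'); pickle.dump(d,open(n+'0.pkl','wb')); print(n,d['tc'],d['K'][0,0])
E
```

```text
pics
{'clock': 0.0, 'joints': array([ 1.1194,  0.4352,  0.025 ,  1.5741, -0.0115,  1.134 , -0.0751]), 'dq': array([-0.0005, -0.0004, -0.001 ,  0.0003, -0.0011, -0.0021, -0.0011]), 'joint_efforts': array([  0.001 , -66.7854,   0.9847, -31.4465,  -0.0606,   0.0428,
         0.0002]), 'position': array([ 0.2133, -0.5868,  0.1942]), 'ee_rot': array([-3.0924, -0.5448,  0.0007]), 'force': array([0.0415, 0.3759, 0.7199]), 'ft_torque': array([-0.0185,  0.0551,  0.0302]), 'gripper_force': 0.0, 'width': 0.9977289791840558}
top [0.3817 0.002  1.5748] 492.2517981020216
side [ 0.3858 -1.3446  0.9725] 511.2081881134556
```

View pics/top0.png

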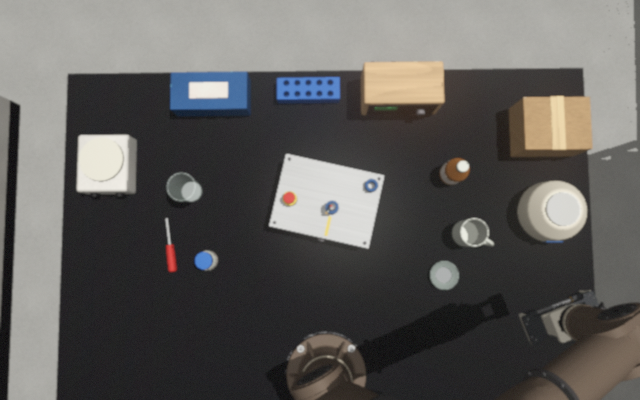

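View pics/side0.png

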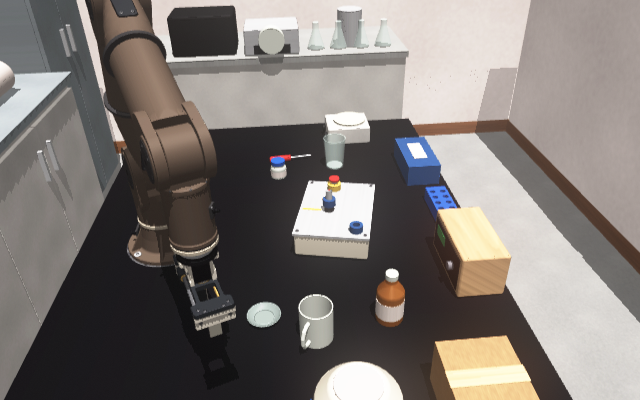

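The top view shows the drive with plunger (289,199), shaft (331,208), stripe to (327,235) pointing along about world -x, spare collar (371,186), and image up = +x, left = +y. The side view agrees, with free space above the drive.

Run:
```python
from h import *
d=pickle.load(open('top0.pkl','rb')); P=cloud(d)
hsv=cv2.cvtColor(d['img'],cv2.COLOR_RGB2HSV)
h,s,v=[hsv[...,i].astype(int) for i in range(3)]
roi=np.zeros((400,640),bool); roi[150:250,265:390]=1
red=roi&((h<6)|(h>172))&(s>120)&(v>80)
yel=roi&(h>18)&(h<35)&(s>120)&(v>100)
blue=roi&(h>100)&(h<130)&(s>100)
def cc(m):
    n,l,st,c=cv2.connectedComponentsWithStats(m.astype(np.uint8)); 
    return [(st[i],c[i],np.median(P[l==i],0)) for i in range(1,n) if st[i,4]>5]
for n,m in [('red',red),('yel',yel),('blue',blue)]:
    print(n)
    for x in cc(m): print(x[0],x[1],x[2])
print('plunger',onplane(d,289,199,.132))
# stripe line
yy,xx=np.nonzero(yel&(np.arange(400)[:,None]>214)&(np.arange(640)[None]>315))
pts=np.array([onplane(d,a,b,.09)[:2] for a,b in zip(xx,yy)]); m=pts.mean(0); u=np.linalg.svd(pts-m)[2][0]; print('stripe',m,u,len(pts))
crop=d['img'][145:260,260:395]; cv2.imwrite('pics/topc.png',cv2.cvtColor(cv2.resize(crop,None,fx=5,fy=5,interpolation=cv2.INTER_CUBIC),cv2.COLOR_RGB2BGR))
print('wristmount',arm.get_image('wrist')['mount'])
```

```text
red
[284 193  10  10  79] [288.519  197.3671] [0.5397 0.1039 0.1297]
yel
[288 197   8   8  14] [292.4286 201.7143] [0.5259 0.0935 0.1111]
blue
[366 180  11  11  43] [371.     184.8837] [ 0.5768 -0.1406  0.1113]
[330 207   7   6  10] [333.6 210.4] [ 0.4978 -0.0274  0.1315]
plunger [0.534  0.1035 0.132 ]<stdin>:18: RuntimeWarning: Mean of empty slice.
  ret = ret.dtype.type(ret / rcount)
Traceback (most recent call last):
numpy.linalg.LinAlgError: 1-dimensional array given. Array must be at least two-dimensional
```

Request:
jog_arm([
  [[0,0,6],[0,0,0],1],
  [[1,3,12],[0,0,0],1],
  [[3,8,16],[0,0,0],1],
  [[6,13,19],[0,0,0],1],
  [[9,18,20],[0,0,0],1],
  [[12,23,20],[0,0,0],1],
  [[15,28,20],[0,0,0],1],
  [[18,33,20],[0,0,0],1],
])

```text
clock: 1.1
position: [0.3942, -0.2553, 0.395]
ee_rot: [3.094, 0.546, -0.0]
force: [1.5, 0.0, 0.2]
width: 1.002
gripper_force: 0.0
```

Request:
jog_arm([
  [[2,5,0],[0,0,0],1],
  [[4,10,0],[0,0,0],1],
  [[6,15,0],[0,0,0],1],
  [[8,20,0],[0,0,0],1],
  [[8,22,0],[0,0,0],1],
  [[8,22,0],[0,0,0],1],
  [[8,22,0],[0,0,0],1],
])

```text
clock: 1.98
position: [0.4734, -0.0388, 0.3949]
ee_rot: [3.094, 0.543, -0.001]
force: [0.0, -0.8, -0.0]
width: 0.999
gripper_force: 0.0
```

Run:
```python
from h import *
d=grab('wrist'); save(d,'pics/w1.png'); pickle.dump(d,open('w1.pkl','wb'))
print(arm.get_image('wrist')['mount'],d['tc'],d['K'])
s=arm.observe(); print(s['clock'],s['position'],s['ee_rot'],s['joints'])
```

```text
[[ 0.0007 -0.951  -0.3091  0.0846]
 [ 1.      0.0009 -0.0005 -0.    ]
 [ 0.0008 -0.3091  0.951  -0.1905]
 [ 0.      0.      0.      1.    ]] [ 0.553  -0.0098  0.5853] [[353.3978   0.     322.37  ]
 [  0.     353.3978 202.5138]
 [  0.       0.       1.    ]]
2.075 [ 0.4734 -0.0389  0.3949] [ 3.0942  0.5412 -0.0005] [ 0.3472  0.1132 -0.4258  1.534   0.0473  1.5048 -1.3038]
```

View pics/w1.png

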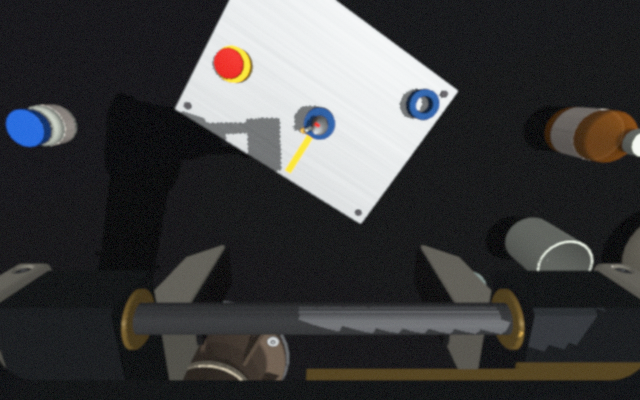

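The wrist view shows the plunger (231,63), shaft/collar (319,124), stripe (300,155), spare collar (422,103), with the fingertips in the lower part.

```bash
cat > meas.py <<'E'
from h import *
def masks(d):
    hsv=cv2.cvtColor(d['img'],cv2.COLOR_RGB2HSV); h,s,v=[hsv[...,i].astype(int) for i in range(3)]
    return dict(red=((h<6)|(h>172))&(s>140)&(v>80), yel=(h>18)&(h<35)&(s>120)&(v>90), blue=(h>100)&(h<130)&(s>110)&(v>50))
def blobs(m,mn=20):
    n,l,st,c=cv2.connectedComponentsWithStats(m.astype(np.uint8)); return [(st[i],c[i],l==i) for i in range(1,n) if st[i,4]>=mn]
E
python3 - <<'E'
from meas import *
d=pickle.load(open('w1.pkl','rb')); P=cloud(d); M=masks(d)
for k in M:
    for st,c,l in blobs(M[k]): print(k,st,c,np.median(P[l],0), onplane(d,*c,{'red':.132,'yel':.09,'blue':.134}[k]) if k!='x' else '')
for st,c,l in blobs(M['yel']):
    yy,xx=np.nonzero(l); pts=np.array([onplane(d,a,b,.09)[:2] for a,b in zip(xx,yy)]); m=pts.mean(0); u=np.linalg.svd(pts-m)[2][0]; print('line',m,u,np.degrees(np.arctan2(u[1],u[0])),np.ptp((pts-m)@u))
c=d['img'][95:185,265:365]; cv2.imwrite('pics/w1c.png',cv2.cvtColor(cv2.resize(c,None,fx=6,fy=6,interpolation=cv2.INTER_CUBIC),cv2.COLOR_RGB2BGR))
E
```

```text
red [214  49  29  29 658] [227.8267  62.9711] [0.5406 0.1058 0.1328] [0.5405 0.106  0.132 ]
yel [223  46  29  37 334] [241.7455  65.7934] [0.5438 0.0913 0.1127] [0.5422 0.0987 0.09  ]
yel [286 135  26  37 245] [298.4653 153.4327] [ 0.4584 -0.0082  0.0914] [ 0.4582 -0.0082  0.09  ]
yel [121 296  12  53 215] [125.4884 324.6   ] [0.4856 0.0165 0.5134] [0.0892 0.17   0.09  ]
yel [512 297  12  52 260] [518.7385 324.6346] [ 0.518  -0.0733  0.5131] [ 0.312  -0.4439  0.09  ]
blue [407  90  32  29 576] [422.651  103.7656] [ 0.5783 -0.1384  0.1142] [ 0.577  -0.1323  0.134 ]
blue [   4  108   47   40 1437] [ 26.7857 127.444 ] [0.3565 0.3705 0.0707] [0.3814 0.3231 0.134 ]
blue [304 108  31  31 443] [319.5124 121.0813] [ 0.5161 -0.0199  0.1348] [ 0.5141 -0.02    0.134 ]
line [0.5421 0.0987] [-0.9787 -0.2054] -168.14527479315828 0.04379987044368598
line [ 0.4581 -0.0082] [-0.9739  0.227 ] 166.8769758234936 0.058321757880584024
line [0.0888 0.17  ] [-0.9904 -0.1379] -172.07374435838273 0.10391043378616419
line [ 0.3116 -0.4442] [-0.8487 -0.5288] -148.07515435125242 0.10199727123105058
```

View pics/w1c.png

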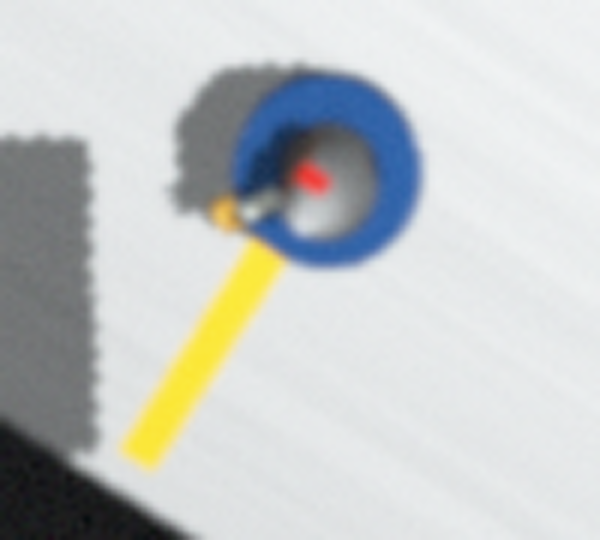

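The crop shows the set-screw at crop (225,213), white dash (260,205), red dash around (300,165)–(325,190), and the stripe going to lower left.

Run:
```python
from meas import *
d=pickle.load(open('w1.pkl','rb'))
A=np.array([.5118,-.0207]); 
f=lambda p:(proj(d,p)-[265,95]+.5)*6
print('end centre crop',f([*A,.162]),'collar top',f([*A,.134]))
def w(cx,cy,z):
    p=onplane(d,cx/6+265-.5,cy/6+95-.5,z)[:2]-A; return p,np.degrees(np.arctan2(p[1],p[0]))-166.9
print('screw',w(225,213,.122),'whitedash',w(260,205,.134))
for q in [(303,168),(312,178),(325,190)]: print('red',q,w(*q,.162))
```

```text
end centre crop [328.3168 185.0602] collar top [329.4986 171.3518]
screw (array([-0.017 ,  0.0179]), np.float64(-33.29781618792623)) whitedash (array([-0.0115,  0.0114]), np.float64(-31.609181944705398))
red (303, 168) (array([0.0014, 0.0058]), np.float64(-90.50281936529028))
red (312, 178) (array([0.0002, 0.0035]), np.float64(-80.00599631939839))
red (325, 190) (array([-0.0011,  0.0003]), np.float64(-1.438234290838409))
```

Request:
jog_arm([
  [[2,4,-4],[0,0,-8],0.5],
  [[4,8,-9],[0,0,-16],0],
  [[6,12,-14],[0,0,-24],0],
  [[6.8,14.5,-19],[0,0,-34],0],
  [[6.8,14.5,-22],[0,0,-34],0],
  [[6.8,14.5,-24],[0,0,-34],0],
  [[6.8,14.5,-24],[0,0,-34],0],
  [[6.8,14.5,-24],[0,0,-34],0],
], newtons=20)

```text
clock: 3.08
position: [0.5423, 0.1071, 0.156]
ee_rot: [-3.118, 0.385, -0.002]
force: [0.1, -0.3, -1.0]
width: 0.181
gripper_force: 0.0
```

Run:
```python
from h import *
s=arm.observe(); print({k:s[k] for k in ['clock','joints','position','ee_rot','force','width']})
y=R.from_rotvec(s['ee_rot']).as_matrix(); print(y)
```

```text
{'clock': 3.075, 'joints': array([ 0.0278,  0.3932, -0.4282,  1.7758,  0.1892,  1.0118, -2.2889]), 'position': array([0.5423, 0.1071, 0.156 ]), 'ee_rot': array([-3.1176,  0.3853, -0.0019]), 'force': array([ 0.0638, -0.3029, -1.0114]), 'width': 0.18064252472563289}
[[ 0.9699 -0.2435  0.0012]
 [-0.2435 -0.9699  0.0001]
 [ 0.0012 -0.0004 -1.    ]]
```

Request:
jog_arm([
  [[0,0,-0.5],[0,0,0],0],
  [[0,0,-1],[0,0,0],0],
  [[0,0,-1.5],[0,0,0],0],
  [[0,0,-2],[0,0,0],0],
  [[0,0,-2.5],[0,0,0],0],
  [[0,0,-2.9],[0,0,0],0],
  [[0,0,-3.2],[0,0,0],0],
  [[0,0,-3.2],[0,0,0],0],
])

```text
clock: 4.08
position: [0.5414, 0.1076, 0.1228]
ee_rot: [3.118, -0.383, -0.001]
force: [-0.3, 0.5, 0.2]
width: 0.004
gripper_force: 0.0
```

Run:
```python
from meas import *
s=arm.observe(); print(s['position'],s['force'],s['ft_torque'],s['joint_efforts'])
d=grab('wrist'); e=grab('side')
a=d['img'][100:400,170:470]; p=proj(e,[.541,.106,.13]).astype(int); print(p, proj(d,s['position']),proj(d,[.5405,.106,.132]))
b=cv2.resize(e['img'][p[1]-50:p[1]+50,p[0]-40:p[0]+40],None,fx=4,fy=4,interpolation=cv2.INTER_CUBIC)
a=cv2.resize(a,(400,400)); 
cv2.imwrite('pics/p1.png',cv2.cvtColor(np.hstack([a,b]),cv2.COLOR_RGB2BGR))
```

```text
[0.5414 0.1076 0.1228] [-0.2881  0.539   0.2353] [ 0.0554  0.0461 -0.0004] [ -0.0281 -59.7675  -5.1091 -27.4539   0.0573  -0.1539  -0.0221]
[334 177] [322.8131 239.0045] [325.9677 246.547 ]
```

View pics/p1.png

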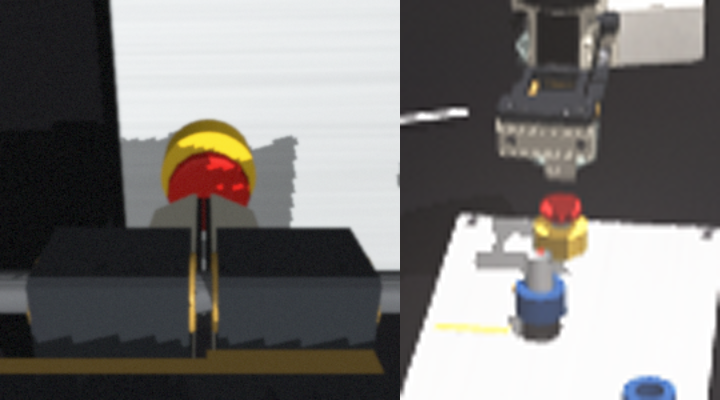

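The wrist crop shows the closed tips over the red head (208,190 in crop), while the side crop shows a gap between tips (560,175) and head (560,205): not in contact yet. Measuring heights with depth.

Run:
```python
from meas import *
for n in ['wrist','side','top']:
    d=grab(n); P=cloud(d); M=masks(d)
    near=np.linalg.norm(P[...,:2]-[.541,.106],axis=-1)<.06
    near&=d['depth']>0
    for st,c,l in blobs(M['red']&near,8): print(n,'red',st,c,np.median(P[l],0),np.percentile(P[l][:,2],[5,95]))
    # fingers: non red, non yellow, z .115-.3
    m=near&~M['red']&~M['yel']&(np.linalg.norm(P[...,:2]-[.541,.106],axis=-1)<.03)
    print(n,'other z pct',np.percentile(P[m][:,2],[2,5,10,25,50]) if m.any() else None, m.sum())
    m&=(P[...,2]>.12)&(P[...,2]<.2)
    if m.any():
        k=np.argsort(P[m][:,2])[:40:5]; print(P[m][k])
```

```text
wrist red [ 296  215   61   40 1659] [326.9421 234.0518] [0.5481 0.103  0.1327] [0.1306 0.1338]
wrist other z pct [0.0901 0.0905 0.0911 0.1752 0.2452] 12903
[[0.5534 0.1176 0.125 ]
 [0.5575 0.1106 0.1256]
 [0.5569 0.1125 0.126 ]
 [0.5558 0.0976 0.1264]
 [0.5568 0.0986 0.1266]
 [0.5507 0.0913 0.1268]
 [0.5581 0.1063 0.1268]
 [0.5546 0.1166 0.1272]]
side red [329 176  10   6  49] [333.6735 178.3265] [0.5375 0.1018 0.1313] [0.1269 0.1342]
side other z pct [0.0887 0.0903 0.0991 0.1798 0.2701] 504
[[0.5223 0.1019 0.1222]
 [0.555  0.0978 0.126 ]
 [0.5441 0.0896 0.1277]
 [0.5495 0.1065 0.1516]
 [0.5289 0.0974 0.1619]
 [0.5489 0.1003 0.1663]
 [0.5252 0.0918 0.1689]
 [0.5261 0.1001 0.1717]]
top other z pct [0.56   0.5621 0.5642 0.5669 0.5698] 574
```

Request:
jog_arm([
  [[0,0,-0.4],[0,0,0],0],
  [[0,0,-0.8],[0,0,0],0],
  [[0,0,-1.2],[0,0,0],0],
  [[0,0,-1.2],[0,0,0],0],
])

```text
clock: 4.82
position: [0.5413, 0.1075, 0.1106]
ee_rot: [3.118, -0.383, -0.001]
force: [0.7, 0.2, -0.3]
width: 0.011
gripper_force: 0.0
```

Request:
jog_arm([
  [[0,0,-0.3],[0,0,0],0],
  [[0,0,-0.6],[0,0,0],0],
  [[0,0,-0.6],[0,0,0],0],
])

```text
clock: 5.2
position: [0.5414, 0.1076, 0.1048]
ee_rot: [3.118, -0.383, -0.001]
force: [-0.1, 0.1, 0.5]
width: 0.004
gripper_force: 0.0
```

Run:
```python
from meas import *
for n in ['wrist','side']:
    d=grab(n); P=cloud(d); M=masks(d)
    near=(np.linalg.norm(P[...,:2]-[.541,.106],axis=-1)<.06)&(d['depth']>0)
    for st,c,l in blobs(M['red']&near,8): print(n,'red',st,c,np.median(P[l],0),np.percentile(P[l][:,2],[5,95]))
    if n=='side':
        for v in range(150,190,2): print(v,P[v,333],d['img'][v,333])
    else:
        for v in range(215,300,6): print(v,P[v,315],d['img'][v,315])
```

```text
wrist red [ 295  226   64   30 1073] [327.7279 239.8034] [0.5526 0.1019 0.1324] [0.1295 0.1336]
215 [0.5599 0.1074 0.113 ] [202 167  37]
221 [0.556  0.1084 0.1117] [151 125  29]
227 [0.5578 0.1077 0.1252] [102  52  12]
233 [0.5566 0.1079 0.1305] [139  30  28]
239 [0.5543 0.1084 0.1324] [136  27  23]
245 [0.5537 0.1085 0.1383] [117  64  59]
251 [0.5529 0.1085 0.1433] [96 97 88]
257 [0.5529 0.1084 0.1496] [93 91 84]
263 [0.5531 0.1082 0.1559] [95 91 85]
269 [0.5532 0.1081 0.1614] [92 90 83]
275 [0.5527 0.1081 0.1655] [90 86 81]
281 [0.5525 0.1081 0.17  ] [86 84 77]
287 [0.5526 0.108  0.1748] [81 79 75]
293 [0.5757 0.1012 0.2169] [101  81  36]
299 [0.5749 0.1013 0.2183] [138 111  55]
side red [329 177  10   5  41] [333.4634 178.7561] [0.5364 0.0997 0.1314] [0.1272 0.1341]
150 [0.5348 0.085  0.2438] [61 60 61]
152 [0.5344 0.0812 0.2387] [78 69 59]
154 [0.5356 0.0932 0.2254] [67 66 68]
156 [0.5304 0.044  0.2441] [83 82 87]
158 [0.5294 0.0354 0.2418] [83 83 87]
160 [0.5279 0.0211 0.2425] [75 73 77]
162 [0.5271 0.0142 0.2393] [61 59 60]
164 [0.5266 0.0103 0.2346] [137 130 120]
166 [0.528  0.0241 0.2201] [138 131 121]
168 [0.5275 0.0195 0.2157] [138 130 121]
170 [0.5275 0.0206 0.2081] [158 151 139]
172 [0.5348 0.0918 0.1609] [135 128 119]
174 [0.5343 0.0878 0.1557] [175 167 156]
176 [0.5353 0.0974 0.1427] [138 106 100]
178 [0.5359 0.104  0.1314] [170  65  63]
180 [0.5336 0.0824 0.1364] [155  64  61]
182 [0.534  0.0869 0.1263] [121  74  71]
184 [0.5351 0.0981 0.112 ] [172 146  90]
186 [0.534  0.0885 0.1101] [172 142  77]
188 [0.5335 0.0841 0.1051] [145 121  72]
```

Run:
```python
from meas import *
d=pickle.load(open('w1.pkl','rb')); P=cloud(d)
Rt=R.from_rotvec([3.0942,.5412,-.0005]).as_matrix(); Q=(P-[.4734,-.0389,.3949])@Rt
m=(d['depth']>0)&(d['depth']<.3)
for u in (170,180,200,215,222,425,440,460,470):
    r=np.nonzero(m[:,u])[0]; r=r[r>230][:3]; print(u,r,Q[r,u].round(4).tolist())
q=Q[m]; print('max z in tool',np.percentile(q[:,2],[95,99,99.9,100]))
```

```text
170 [274 275 276] [[0.0115, -0.063, -0.0611], [0.0116, -0.0626, -0.062], [0.0111, -0.0626, -0.0621]]
180 [264 265 266] [[0.011, -0.0626, -0.0515], [0.0111, -0.0622, -0.0526], [0.0112, -0.0618, -0.0537]]
200 [253 254 255] [[0.011, -0.0574, -0.0407], [0.0115, -0.0567, -0.0426], [0.0109, -0.0568, -0.0425]]
215 [248 249 250] [[0.011, -0.052, -0.0352], [0.0112, -0.0515, -0.0367], [0.0118, -0.0508, -0.039]]
222 [245 246 247] [[0.011, -0.0496, -0.0317], [0.0113, -0.049, -0.0336], [0.0115, -0.0486, -0.035]]
425 [246 247 248] [[0.0116, 0.0496, -0.0338], [0.0114, 0.0494, -0.0344], [0.0114, 0.0491, -0.0355]]
440 [251 252 253] [[0.0115, 0.0552, -0.0391], [0.0113, 0.055, -0.0396], [0.0112, 0.0548, -0.0406]]
460 [258 259 260] [[0.0113, 0.0622, -0.0457], [0.0115, 0.0616, -0.0473], [0.0114, 0.0614, -0.0479]]
470 [269 270 271] [[0.0114, 0.0625, -0.0563], [0.0114, 0.0622, -0.0571], [0.0111, 0.0621, -0.0574]]
max z in tool [-0.0616 -0.0412 -0.0336 -0.0314]
```

The cameras show the fingertips really end about 31 mm short of the reported TCP. I'll let contact with the plunger confirm this.

Request:
jog_arm([
  [[0,0,-0.3],[0,0,0],0],
  [[0,0,-0.6],[0,0,0],0],
  [[0,0,-0.8],[0,0,0],0],
  [[0,0,-0.8],[0,0,0],0],
])

```text
clock: 5.8
position: [0.5417, 0.1076, 0.0972]
ee_rot: [-3.118, 0.384, -0.0]
force: [-0.4, -0.2, 3.9]
width: 0.006
gripper_force: 2.1
```

Request:
jog_arm([
  [[0,0,-0.3],[0,0,0],0],
  [[0,0,-0.6],[0,0,0],0],
  [[0,0,-0.8],[0,0,0],0],
  [[0,0,-0.8],[0,0,0],0],
])

```text
clock: 6.3
position: [0.5418, 0.1077, 0.0905]
ee_rot: [3.118, -0.383, 0.002]
force: [-4.3, -2.5, 16.8]
width: 0.004
gripper_force: 8.9
```

Request:
jog_arm([
  [[0,0,0],[0,0,0],0],
  [[0,0,0],[0,0,0],0],
  [[0,0,2],[0,0,0],0],
  [[0,0,6],[0,0,0],0],
  [[0,0,12],[0,0,0],0.5],
  [[-1.5,-6,14],[0,0,0],1],
  [[-2.9,-12,14],[0,0,0],1],
  [[-2.9,-12.8,14],[0,0,0],1],
])

```text
clock: 7.3
position: [0.5115, -0.0256, 0.2291]
ee_rot: [3.114, -0.394, -0.0]
force: [0.3, 0.6, -0.8]
width: 0.392
gripper_force: 0.0
```

Request:
jog_arm([
  [[0,0,0],[0,0,0],0.7],
  [[0,0,0],[0,0,0],0.7],
  [[0,0,0],[0,0,0],0.7],
])

```text
clock: 7.68
position: [0.5127, -0.0187, 0.2288]
ee_rot: [-3.118, 0.379, 0.001]
force: [-0.1, 0.1, 0.5]
width: 0.684
gripper_force: 0.0
```

Run:
```python
from meas import *
s=arm.observe(); print(s['position'],s['force'],s['width'])
d=grab('wrist'); pickle.dump(d,open('w2.pkl','wb')); P=cloud(d); M=masks(d)
for k in M:
    for st,c,l in blobs(M[k],15): print(k,st,c,np.median(P[l],0))
for st,c,l in blobs(M['yel'],100):
    yy,xx=np.nonzero(l); pts=np.array([onplane(d,a,b,.09)[:2] for a,b in zip(xx,yy)]); m=pts.mean(0); u=np.linalg.svd(pts-m)[2][0]; print('line',m,u,np.ptp((pts-m)@u))
A=[.5118,-.0207]; p=proj(d,[*A,.162]); print('end',p,'tip',proj(d,s['position']+[0,0,.031]))
x,y=p.astype(int); x=np.clip(x,75,565); y=np.clip(y,75,325); print('crop origin',x-75,y-75)
cv2.imwrite('pics/w2.png',cv2.cvtColor(cv2.resize(d['img'][y-75:y+75,x-75:x+75],None,fx=4,fy=4,interpolation=cv2.INTER_CUBIC),cv2.COLOR_RGB2BGR))
```

```text
[ 0.5127 -0.0187  0.2288] [-0.1388  0.1073  0.4564] 0.6841963498680562
red [ 153  175   42   39 1246] [173.7873 194.1429] [0.5416 0.104  0.1328]
red [319 203   7   5  27] [321.9259 205.2963] [ 0.5115 -0.0177  0.1631]
yel [159 162  53  50 943] [193.1273 179.5376] [0.5482 0.0916 0.1124]
yel [308 212   6   4  15] [310.2 213.6] [ 0.495  -0.0028  0.1258]
yel [321 218  10  43 396] [325.8864 238.6869] [ 0.4533 -0.0071  0.0914]
yel [181 290  23  59 547] [188.4333 316.3711] [0.5512 0.0061 0.3459]
yel [454 295  10  54 284] [459.1479 325.0563] [ 0.5339 -0.058   0.3471]
blue [ 419   52   53   50 1653] [445.6382  76.8421] [ 0.5789 -0.1389  0.1142]
blue [303 168  45  43 999] [324.2432 185.5996] [ 0.5206 -0.022   0.1346]
line [0.5428 0.1021] [-0.9254 -0.3791] 0.04617183386948964
line [ 0.4523 -0.007 ] [-0.9739  0.2268] 0.0464714246218345
line [0.398  0.1612] [-0.8655  0.5009] 0.07826556307085722
line [ 0.3162 -0.1255] [-0.9954  0.0954] 0.07001601983309007
end [325.6552 203.9378] tip [322.8141 264.1567]
crop origin 250 128
```

View pics/w2.png

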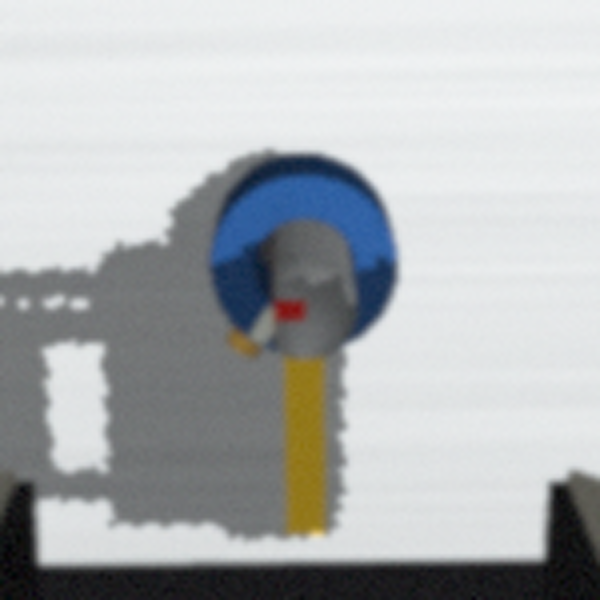

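The view shows the stripe running straight down at column 305, the red dash (290,310) pointing to image left (flat 90° clockwise of the stripe), and the screw at (243,343). The tool is already squared to the flat, so I'll descend and pinch.

Request:
jog_arm([
  [[-0.1,-0.35,-4],[0,0,0.5],0.7],
  [[-0.1,-0.35,-8],[0,0,0.5],0.7],
  [[-0.1,-0.35,-11],[0,0,0.5],0.7],
  [[-0.1,-0.35,-12.1],[0,0,0.5],0.7],
  [[-0.1,-0.35,-12.1],[0,0,0.5],0.5],
])

```text
clock: 8.35
position: [0.5115, -0.0234, 0.108]
ee_rot: [-3.12, 0.369, 0.001]
force: [0.3, 0.5, 0.2]
width: 0.637
gripper_force: 0.0
```

Request:
jog_arm([
  [[0,0,0],[0,0,0],0],
  [[0,0,0],[0,0,0],0],
  [[0,0,0],[0,0,0],0],
  [[0,0,0],[0,0,0],0],
  [[0,0,0],[0,0,0],0],
  [[0,0,0],[0,0,0],0],
  [[0,0,0],[0,0,0],0],
], newtons=30)

```text
clock: 9.22
position: [0.5119, -0.0232, 0.1083]
ee_rot: [-3.119, 0.369, -0.001]
force: [-0.1, 4.8, 3.4]
width: 0.171
gripper_force: 30.0
```

Request:
jog_arm([
  [[0,0.05,0],[0,0,9],0],
  [[0.05,0.05,0],[0,0,18],0],
  [[0.05,0.1,0],[0,0,27],0],
  [[0.1,0.1,0],[0,0,36],0],
  [[0.15,0.15,0],[0,0,45],0],
  [[0.15,0.15,0],[0,0,50],0],
  [[0.15,0.15,0],[0,0,50],0],
])

```text
clock: 10.1
position: [0.5132, -0.0216, 0.1083]
ee_rot: [-2.982, -0.986, -0.001]
force: [-1.2, 4.8, 5.6]
width: 0.17
gripper_force: 30.0
```

Request:
jog_arm([
  [[0,0,0],[0,0,9],0],
  [[0.05,0,0],[0,0,18],0],
  [[0.05,0,0],[0,0,27],0],
  [[0.1,0,0],[0,0,36],0],
  [[0.1,0,0],[0,0,40.5],0],
  [[0.1,0,0],[0,0,40.5],0],
  [[0.1,0,0],[0,0,40.5],0],
])

```text
clock: 10.98
position: [0.5131, -0.0201, 0.1083]
ee_rot: [-2.455, -1.956, -0.0]
force: [-5.8, 9.4, 8.2]
width: 0.169
gripper_force: 30.0
```

Run:
```python
from meas import *
s=arm.observe(); print(s['clock'],s['position'],s['force'],s['ft_torque'],s['width']*92,s['gripper_force'],s['joints'])
y=R.from_rotvec(s['ee_rot']).as_matrix(); print(y, np.degrees(np.arctan2(y[1,1],y[0,1])))
d=grab('wrist'); save(d,'pics/w3full.png'); pickle.dump(d,open('w3.pkl','wb'))
x,y=proj(d,[.5118,-.0207,.145]).astype(int); print(x,y); y=min(y,310); cv2.imwrite('pics/w3.png',cv2.cvtColor(cv2.resize(d['img'][y-90:y+90,x-90:x+90],None,fx=3.3,fy=3.3,interpolation=cv2.INTER_CUBIC),cv2.COLOR_RGB2BGR))
```

```text
10.975 [ 0.5131 -0.0201  0.1083] [-5.8221  9.3808  8.2143] [2.0173 1.0736 0.0239] 15.560692662866543 30.002202792966273 [ 0.5057  0.4636 -0.7617  1.9021  0.3918  0.9313 -0.6678]
[[ 0.2234  0.9747 -0.0013]
 [ 0.9747 -0.2234  0.0021]
 [ 0.0018 -0.0017 -1.    ]] -12.905978682892767
319 271
```

View pics/w3.png

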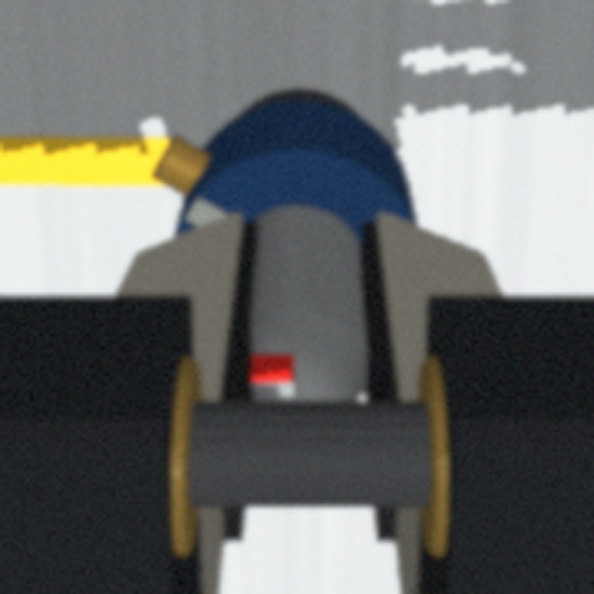

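The view shows the flat pinched by the left pad with the red dash (272,370) pointing left along the stripe, and the brass screw at (183,165). Computing the screw angle.

Run:
```python
from meas import *
d=pickle.load(open('w3.pkl','rb'));A=np.array([.5118,-.0207])
x,y=proj(d,[.5118,-.0207,.145]).astype(int); y=min(y,310)
for n,q,z in [('screw',(183,165),.123),('screwtip',(166,163),.122),('white',(208,218),.134)]:
    p=onplane(d,q[0]/3.3+x-90,q[1]/3.3+y-90,z)[:2]-A; print(n,p,np.linalg.norm(p),np.degrees(np.arctan2(p[1],p[0])))
d=pickle.load(open('w2.pkl','rb'))
for n,q,z in [('screw',(243,343),.124),('white',(262,325),.134)]:
    p=onplane(d,q[0]/4+250,q[1]/4+128,z)[:2]-A; print(n,p,np.linalg.norm(p),np.degrees(np.arctan2(p[1],p[0])))
```

```text
screw [-0.0158  0.0161] 0.022577067943564254 134.41665643758412
screwtip [-0.0186  0.0167] 0.025024502513122715 138.11507029176326
white [-0.012   0.0108] 0.016178128942285874 137.89121894275226
screw [-0.018   0.0177] 0.025270515694795496 135.52136884544367
white [-0.0116  0.0115] 0.016369113530539433 135.20970715114302
```

Request:
jog_arm([
  [[0,0,0],[0,0,0],0.3],
  [[0,0,0],[0,0,0],0.6],
  [[0,0,0],[0,0,0],0.7],
  [[0,0,0],[0,0,0],0.7],
  [[0,0,2],[0,0,0],0.8],
  [[0,0,5],[0,0,0],0.8],
  [[0,0,8],[0,0,0],0.8],
  [[0,0,8],[0,0,0],0.8],
])

```text
clock: 12.02
position: [0.5156, -0.0222, 0.1901]
ee_rot: [2.457, 1.953, 0.005]
force: [0.3, -0.2, -0.3]
width: 0.797
gripper_force: 0.0
```

Request:
jog_arm([
  [[-0.2,0.1,0],[0,0,10],0.8],
  [[-0.4,0.1,0],[0,0,20],0.8],
  [[-0.4,0.1,0],[0,0,30],0.8],
  [[-0.4,0.1,0],[0,0,40],0.8],
  [[-0.4,0.1,0],[0,0,50],0.8],
  [[-0.4,0.1,0],[0,0,59],0.8],
  [[-0.4,0.1,0],[0,0,59],0.8],
  [[-0.4,0.1,0],[0,0,59],0.8],
])

```text
clock: 13.02
position: [0.5098, -0.0215, 0.1875]
ee_rot: [-1.182, -2.91, 0.0]
force: [0.4, -0.4, -0.0]
width: 0.801
gripper_force: 0.0
```

Run:
```python
from meas import *
s=arm.observe(); print(s['clock'],s['position'],s['force'],s['width']*92,s['joints'])
y=R.from_rotvec(s['ee_rot']).as_matrix(); print(np.degrees(np.arctan2(y[1,1],y[0,1])))
d=grab('wrist'); P=cloud(d); M=masks(d); A=np.array([.5115,-.0208]); pickle.dump(d,open('w4.pkl','wb'))
for k in ['red','yel']:
    for st,c,l in blobs(M[k],15): print(k,st,c,np.median(P[l],0))
p=proj(d,[*A,.162]); x,y=p.astype(int); y=min(y,325); print(p,x-75,y-75)
cv2.imwrite('pics/w4.png',cv2.cvtColor(cv2.resize(d['img'][y-75:y+75,x-75:x+75],None,fx=4,fy=4,interpolation=cv2.INTER_CUBIC),cv2.COLOR_RGB2BGR))
```

```text
13.025 [ 0.5098 -0.0215  0.1875] [ 0.412  -0.3719 -0.0497] 73.66559241141212 [ 0.7144  0.4542 -1.0564  1.7998  0.4325  1.1442  0.315 ]
45.77586588359001
red [ 461   89   52   51 2053] [486.338  113.9386] [0.5389 0.1051 0.1327]
red [317 215   9  10  54] [320.9815 219.2963] [ 0.5073 -0.0197  0.1631]
yel [ 439   82   58   61 1320] [457.8144 108.6712] [0.5267 0.0955 0.1124]
yel [264 102  49  68 862] [287.6323 135.2587] [ 0.4558 -0.0078  0.0913]
yel [320 172  10   9  84] [324.6071 176.0595] [ 0.4948 -0.0039  0.1261]
yel [159 295  20  54 478] [166.3347 324.6464] [ 0.4623 -0.0282  0.305 ]
yel [476 300  10  49 233] [481.4206 326.6137] [0.516  0.027  0.3061]
[324.2471 224.0692] 249 149
```

View pics/w4.png

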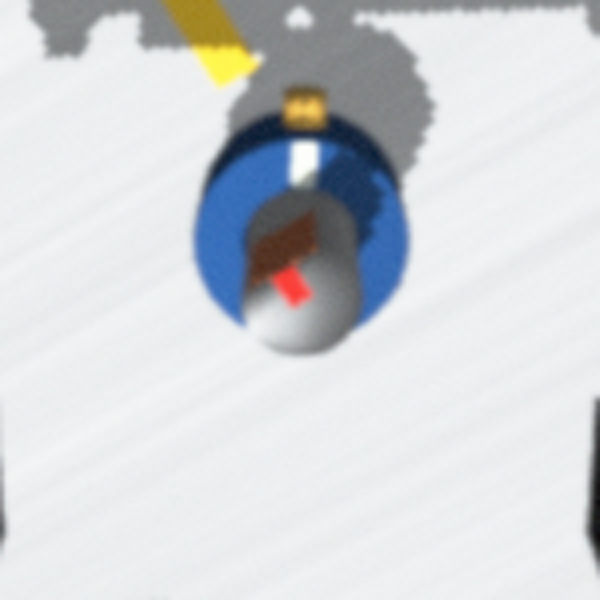

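The view shows the screw (305,107) exactly square to the jaws, the copper flat and red dash (290,287) facing along the stripe. Descending onto the collar.

Request:
jog_arm([
  [[0.15,0.05,-4],[0,0,0.5],0.8],
  [[0.15,0.05,-7],[0,0,0.5],0.8],
  [[0.15,0.05,-9],[0,0,0.5],0.8],
  [[0.15,0.05,-10.5],[0,0,0.5],0.8],
  [[0.15,0.05,-11.4],[0,0,0.5],0.8],
  [[0.15,0.05,-11.4],[0,0,0.5],0.8],
])

```text
clock: 13.82
position: [0.5116, -0.0208, 0.0739]
ee_rot: [-1.165, -2.917, 0.0]
force: [0.2, 1.2, -0.3]
width: 0.805
gripper_force: 0.0
```

Request:
jog_arm([
  [[0,0,0],[0,0,0],0.2],
  [[0,0,0],[0,0,0],0.2],
  [[0,0,0],[0,0,0],0.2],
  [[0,0,0],[0,0,0],0.2],
  [[0,0,0],[0,0,0],0.2],
  [[0,0,0],[0,0,0],0.2],
], newtons=25)

```text
clock: 14.58
position: [0.5114, -0.0213, 0.0742]
ee_rot: [1.165, 2.918, -0.001]
force: [-3.7, -1.8, 5.6]
width: 0.429
gripper_force: 25.0
```

Request:
jog_arm([
  [[0,0,0.4],[0,0,0],0.2],
  [[0,0,1],[0,0,0],0.2],
  [[0,0,1.6],[0,0,0],0.2],
  [[0,0,2.2],[0,0,0],0.2],
  [[0,0,2.6],[0,0,0],0.2],
  [[0,0,2.8],[0,0,0],0.2],
  [[0,0,2.8],[0,0,0],0.2],
  [[0,0,2.8],[0,0,0],0.2],
])

```text
clock: 15.58
position: [0.5113, -0.0212, 0.1018]
ee_rot: [-1.165, -2.917, 0.001]
force: [-2.4, -5.4, -1.9]
width: 0.431
gripper_force: 25.0
```

Request:
jog_arm([
  [[0,0,0],[0,0,6],0.2],
  [[0,0,0],[0,0,12],0.2],
  [[0,0,0],[0,0,18],0.2],
  [[0,0,0],[0,0,24],0.2],
  [[0,0,0],[0,0,30.5],0.2],
  [[0,0,0],[0,0,30.5],0.2],
  [[0,0,0],[0,0,30.5],0.2],
  [[0,0,0],[0,0,30.5],0.2],
])

```text
clock: 16.58
position: [0.5115, -0.0209, 0.102]
ee_rot: [-0.358, -3.121, 0.0]
force: [-1.6, -4.3, -2.2]
width: 0.429
gripper_force: 25.0
```

Run:
```python
from meas import *
s=arm.observe(); print(s['clock'],s['position'],s['force'],s['width']*92,s['gripper_force'])
y=R.from_rotvec(s['ee_rot']).as_matrix(); print(np.degrees(np.arctan2(y[1,1],y[0,1])))
d=grab('wrist'); P=cloud(d); M=masks(d); A=np.array([.5115,-.0208])
for k in M:
    for st,c,l in blobs(M[k],15): print(k,st,c,np.median(P[l],0),np.percentile(P[l][:,2],[50,90,97]))
p=proj(d,[*A,.162]); x,y=p.astype(int); y=min(y,310); print(p,x-90,y-90)
cv2.imwrite('pics/w5.png',cv2.cvtColor(cv2.resize(d['img'][y-90:y+90,x-90:x+90],None,fx=3.3,fy=3.3,interpolation=cv2.INTER_CUBIC),cv2.COLOR_RGB2BGR))
pickle.dump(d,open('w5.pkl','wb'))
```

```text
16.575 [ 0.5115 -0.0209  0.102 ] [-1.5653 -4.2731 -2.1585] 39.42583957830287 24.999626576900482
76.90023305179054
red [ 538  227   78   64 3556] [574.5962 256.8254] [0.5365 0.1029 0.1326] [0.1326 0.1335 0.134 ]
red [318 284   9  12 106] [322.     289.6038] [ 0.508  -0.0198  0.1632] [0.1632 0.1639 0.1645]
yel [ 314   86   17  106 1778] [322.09   138.3993] [ 0.4562 -0.0079  0.0914] [0.0914 0.0922 0.0926]
yel [ 499  198   94   82 3517] [534.4097 229.3409] [0.528  0.0947 0.1122] [0.1122 0.1134 0.1139]
yel [316 226  18  19 276] [324.3804 235.6377] [ 0.4883 -0.0143  0.1536] [0.1536 0.1548 0.1552]
yel [230 292  16  57 347] [235.3055 323.8646] [ 0.478  -0.0348  0.2199] [0.2199 0.2214 0.2219]
yel [408 302   7  47 201] [411.3433 327.3035] [0.4881 0.007  0.2205] [0.2205 0.2216 0.222 ]
blue [ 275  233   95   70 3631] [321.889  268.6745] [ 0.499  -0.0185  0.162 ] [0.162  0.163  0.1634]
[321.8269 295.731 ] 231 205
```

View pics/w5.png

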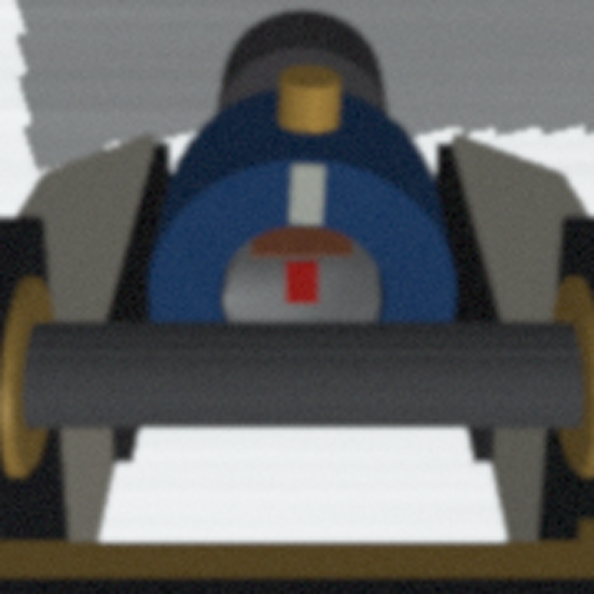

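The view shows the screw (310,100), white dash (307,195), copper flat and red dash (302,282) all in line with the stripe. The collar top reads 162 mm, level with the shaft end, and the grip is steady at 25 N, so I'm handing in.

```bash
python3 -c "
from cell import arm
print(arm.sign_off())"
```

```text
the job is handed in; nothing more can be done
None
```

The job is handed in: I pressed the plunger to its stop, turned the shaft's flat to the stripe, and left the collar held flush with the shaft's end, its screw over the flat; I don't have the judge's result.

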